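# Put the thread spool away and lower the box lid

### The arm

A 7-joint arm with a two-finger parallel gripper is mounted at the origin on the work surface. World frame = base frame: x ahead of the robot, y to its left, z up, the work surface at z = 0. Lengths are in m, angles in rad, forces in N, time in s.
With the tool pointing down it reaches from about 0.4 to 0.85 m from the base axis. Payload 10.4 kg.
Tool frame: the origin (TCP) lies midway between the tips of the shut fingers; the grasp point (between the pads) lies 19 mm behind it; z points along the fingers, y is the direction in which the jaws open and shut (so a half turn about z gives the same grasp; the last joint's range is limited). The gripper opens to 85 mm and grips with 20 to 120 N. Pads are 22 mm wide; open, the fingers measure 114 mm over their backs; the gripper's body (76 mm by 85 mm) begins 54 mm behind the grasp point. The pads swing forward as they close: fully open they stand 13 mm farther back than shut.
Start: joints at [-1.283, 0.332, -0.065, 1.46, 0.022, 1.35, -0.088], TCP at [0.191, 0.595, 0.231] pointing down, gripper open.
Joint ranges: [-2.6, 2.6], [-0.5, 2.12], [-1.47, 1.34], [0.16, 2.42], [-1.27, 4.41], [0.06, 2.06], [-2.6, 2.6]. Speed limits (rad/s): [2.22, 2.22, 2.79, 2.79, 3.14, 3.14, 3.14].

### API

Orientations are given as a unit quaternion [x, y, z, w].
In Python, from workcell import * gives the robot as it stands. The module is installed in compiled form; this text tells all that it offers.
- The arm moves only by the shell command python3 -m crank 'ROWS' [OPENING] [FORCE]. ROWS is JSON, a list of rows, each a list of 6 numbers: the shift along the world's x, y, z in mm, then the turn, a rotation vector about the world's x, y, z in rad. In form: [[dx, dy, dz, wx, wy, wz], ...]. A call has 1 to 20 rows; each row shifts and turns the commanded pose from where the row before left it; what a row does not reach is not made up. A row lasts 1/10 s, in which the tool goes at most 50 mm and 8.59 degrees, less where a joint would pass 70% of its speed; a pose out of reach is approached as far as the arm can. A call is refused whole if a number of a shift passes 50 or a number of a turn 0.15, either way. A call with a gripper value outside its range is refused whole. OPENING is the opening, from 0 (shut) to 1 (fully open), set as the call begins (- or left out, the last holds). The fingers move at their own pace and stop on an object; FORCE is the grip in N (left out, the last holds). Time passes only in rows, so rows that do not move let the fingers close. It gives the time, the measured TCP pose, the force and the opening at its end, in the units of the state.
- read_state(): the state, without advancing time (a new reading comes with each control period).
- snapshot(name): name is "scene" or "top" or "wrist"; returns the picture (480x640x3 uint8, red, green, blue); there is no depth.
- camera_params(name): a dict with "vertical_fov" (degrees; the focal length in pixels is half the picture's height over the tangent of half this angle, whatever the lens; pixels are square), "cx", "cy" (the principal point, pixels), "D" ([k1, k2, p1, p2, k3] as OpenCV has them; the pictures are not rectified), "xyz" and "rotation" of the camera in the world. Camera axes: x right, y up, looking along -z (the intrinsics and any distortion apply to the point x, -y, -z); pixel columns grow to the right and rows downward; lengths in m; the calibration is good to about 2 mm. A picture is of the moment at which its call begins: read the wrist's pose just before it. camera_params takes no time and is no camera call; for the wrist camera it gives the pose at the moment of the call.
- finish_job(): hands the job in, once; it reports no verdict.
The state is a dict: "time_s": time; "joint_pos": joint angles; "qvel": joint speeds; "joint_efforts": joint torques, N m; "eef_pos": TCP position; "ee_rot": TCP orientation; "force": force on the tool from outside, world axes, zero at the start; "wrist_torque": the same for the moment, N m; "gripper_width": opening from 0.0 (shut) to 1.0 (fully open).
Only numpy, scipy, OpenCV 4.12 (cv2) and the standard library are available. Lean on these libraries where they do the work, as an engineer would, in place of code of your own. Each camera call takes 0.05 s, during which the arm holds its last target. There are 200 camera calls.

### The job

Stand the spool of thread that is out on the table upright in the empty, cork-lined compartment of the thread box and let go of it. Then close the lid, holding it all the way down so that it settles fully shut gently and never drops. Leave the spool already in the box and the other things on the table where they are.

Things in the scene. Friction and masses are not known exactly. Their poses are not given: they have to be found in the camera images.
- spool_center (a point): the loose thread spool standing upright on the table, to be put away: two white plastic flanges 44 mm across and 6 mm thick with a grey wound barrel 40 mm across between them, 60 mm tall in all, about 90 g. The point is its centre, half-way up; z is its own axis (up).
- stored_spool_center (a point): an identical spool already standing in the other compartment of the box, to be left there (its centre, half-way up).
- box: open pale plywood box, fixed, 130 mm deep (its x), 240 wide (y), 72 tall; walls, floor and divider 6 mm thick. The divider at y = 0 makes two compartments, each 118 (x) by 111 (y) mm and 66 mm deep, centres at y = +58.5 and -58.5 mm; which is empty varies. Origin: centre of its underside; -x is its front, roughly facing the robot; z up.
- liner: cork sheet 112 mm (x) by 104 mm (y), 2 mm thick, on the floor of the empty compartment; origin: centre of its underside, 6 mm above the table; axes as the box. A spool standing on it has its centre 32 mm above this origin.
- lid (a joint): lid angle, rad: 0 fully shut, grows as it opens, stops at 1.9 (leaning back past upright). The lid is a pale wooden panel 130 by 240 by 8 mm, about 250 g, hinged on the box's far (+x) top edge; it closes towards -x. Slight hinge friction holds it where it starts, leaning back (1.6 to 1.85); once below about 1 rad it falls shut if let go.
- lid_hinge (a point): middle of the lid's hinge line, on the box's far top edge, 72.5 mm above the table; the line runs along the box's y. The lid's panel is 0 to 8 mm above this line when shut, the handle bar's axis 4 mm above it.
- lid_handle (a point): middle of the lid's steel bar handle: round bar 12 mm thick, parallel to the hinge line, in the plane of the lid, its axis 40 mm beyond the lid's free edge, on legs 110 mm apart. Its axis is 170 mm from the hinge line; when shut it is 76.5 mm above the table, 105 mm in front of the box's centre. It can be pinched from above at any lid angle and turns in the grip as the lid swings.
- tin: bystander: low round metal button tin, 68 mm across, 38 mm tall, on the table near the spool; origin: centre of its underside.
- mug: bystander: white mug, 80 mm across, 90 mm tall, handle on its +y side; origin: centre of its underside.
- cone: bystander: blue thread cone, 84 mm across its foot, 150 mm tall; origin: centre of its underside.
Not all that is in view belongs to the job. Leave any pink or yellow look-alike of the part that bears spool_center alone.

How it is judged:
On the way:
1. the spool stands upright on the cork in the empty compartment, let go, with the lid still open (x of spool_center in the frame of liner between -0.04 and 0.04 m and y of spool_center in the frame of liner between -0.036 and 0.036 m and z of spool_center in the frame of liner between 0.02 and 0.042 m and angle between spool_center's own z axis and vertical below 0.2 rad and contact force between the fingers and spool below 0.1 N and value of joint lid above 0.8 rad), for 0.2 s.
At the end, for the whole second after the job is handed in: The lid is shut (within 0.03 rad) and still; under it the spool stands upright (within 0.2 rad) and at rest on the cork-lined compartment's floor; the stored spool still stands in its own compartment (x of spool_center in the frame of liner between -0.04 and 0.04 m and y of spool_center in the frame of liner between -0.036 and 0.036 m and z of spool_center in the frame of liner between 0.02 and 0.042 m and angle between each of spool_center, stored_spool_center's own z axis and vertical below 0.2 rad and value of joint lid below 0.03 rad and velocity of joint lid between -0.05 and 0.05 rad/s and linear speed of spool below 0.03 m/s); the robot touches nothing.
It fails at once if the lid drops or is slammed: it moves faster than 2 rad/s in the last 0.3 rad before shut (value of joint lid below 0.3 rad and velocity of joint lid below -2 rad/s).
It fails at once if the tin, mug, cone or stored spool is shifted by more than 30 mm (distance of any of tin, mug, cone, stored_spool_center from where it was at the start of the episode above 0.03 m).
It also fails if it takes over 64 s, if anything falls off the work surface, if the arm or the gripper's body presses on something with over 40 N, if the wrist force passes 120 N, or if a joint passes its speed limit or range.

## Working session

There is one attempt and no reset: what is moved stays moved. The work goes in short steps, Python scripts to look and compute and a shell command to move; the robot and the scene stay as the last step left them, time stands still between calls to the robot, and variables do not carry over. Pictures are saved under pics/ and viewed, about 8 in all and at most 12, crops included, and the job is handed in when it is done.

```bash
mkdir -p pics; cat > h.py <<'E'
import numpy as np, cv2
from workcell import *
def ray(P,u,v):
    f=240/np.tan(np.radians(P["vertical_fov"])/2)
    K=np.array([[f,0,P["cx"]],[0,f,P["cy"]],[0,0,1]])
    p=cv2.undistortPoints(np.array([[[u,v]]],float),K,np.array(P["D"],float)).ravel()
    R=np.array(P["rotation"],float)
    if R.shape!=(3,3):
        from scipy.spatial.transform import Rotation as Q; R=Q.from_quat(R.ravel()).as_matrix()
    return np.array(P["xyz"],float), R@np.array([p[0],-p[1],-1])
def onz(P,u,v,z):
    o,d=ray(P,u,v); return o+d*(z-o[2])/d[2]
def proj(P,X):
    f=240/np.tan(np.radians(P["vertical_fov"])/2)
    R=np.array(P["rotation"],float)
    c=R.T@(np.array(X,float)-np.array(P["xyz"]));K=np.array([[f,0,P["cx"]],[0,f,P["cy"]],[0,0,1]])
    return cv2.projectPoints(np.array([[c[0],-c[1],-c[2]]]),np.zeros(3),np.zeros(3),K,np.array(P["D"],float))[0].ravel()
def save(n,im): cv2.imwrite("pics/"+n+".png",im[:,:,::-1])
E
python3 - <<'E'
from h import *
for n in("top","scene"):
    save(n+"0",snapshot(n)); print(n,camera_params(n))
s=read_state();print(s["time_s"],s["eef_pos"],s["ee_rot"],s["force"])
E
```

```text
top {'vertical_fov': 47.3433161485819, 'cx': 320.1019124490286, 'cy': 240.11009408489033, 'D': array([0.03149337, 0.        , 0.        , 0.        , 0.        ]), 'xyz': array([0.38626884, 0.06618442, 1.17683919]), 'rotation': array([ 0.04229239, -0.04991746, -0.69486823,  0.71615483])}
scene {'vertical_fov': 48.9242696314999, 'cx': 320.29414332067574, 'cy': 240.27969309016657, 'D': array([-0.02567594,  0.        ,  0.        ,  0.        ,  0.        ]), 'xyz': array([1.22127554, 0.18260287, 1.05838903]), 'rotation': array([0.19749321, 0.23604216, 0.73041423, 0.60973403])}
0.1 [0.19104098 0.59474206 0.23057929] [ 1.54775072e-01  9.87949524e-01 -6.40031315e-04 -7.07917708e-05] [ 0.08078046 -0.10835123  0.47406873]
```

View pics/top0.png

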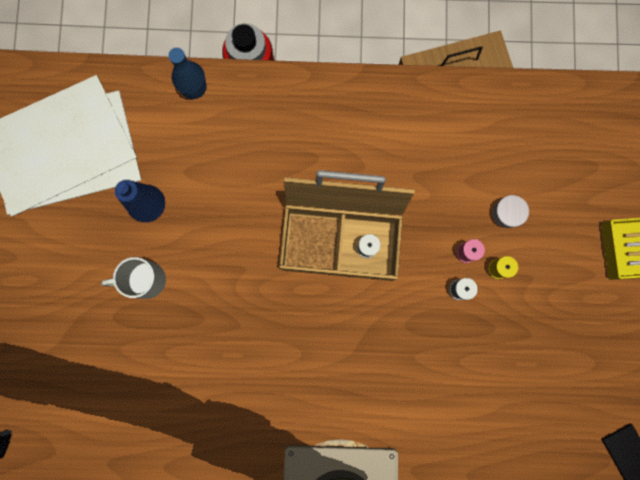

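View pics/scene0.png

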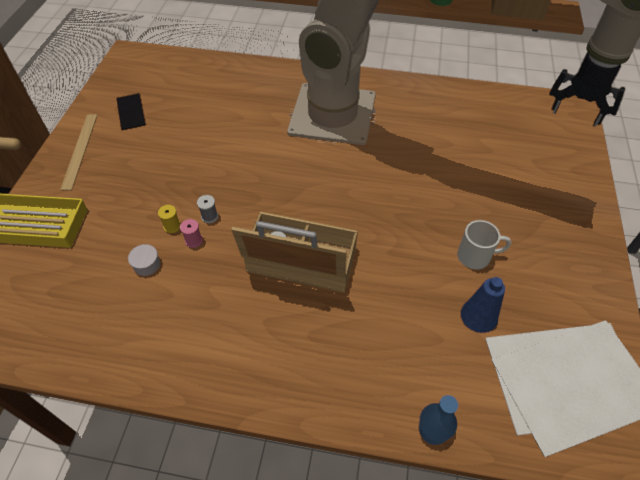

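Top view: candidates are white (466,289), pink (474,250), yellow (507,267), and the stored white spool (369,245) inside the box. I choose the white loose one at (466,289). The cork compartment is the left one (+y), centre about (312,241). I'll check this with one close crop and measure.

```bash
python3 - <<'E'
from h import *
from scipy.spatial.transform import Rotation as Q
P=camera_params("top");S=camera_params("scene")
im=snapshot("top");im2=snapshot("scene")
a=cv2.resize(im[220:320,430:530],(400,400),interpolation=cv2.INTER_CUBIC)
b=cv2.resize(im[165:285,270:420],(500,400),interpolation=cv2.INTER_CUBIC)
save("crop1",cv2.resize(np.hstack([a,b]),(788,350)))
def blobs(im,x0,x1,y0,y1,vmin=170,smax=45):
    h=cv2.cvtColor(im,cv2.COLOR_RGB2HSV);m=((h[...,2]>vmin)&(h[...,1]<smax)).astype(np.uint8)
    mm=np.zeros_like(m);mm[y0:y1,x0:x1]=m[y0:y1,x0:x1]
    n,l,st,c=cv2.connectedComponentsWithStats(mm)
    return [(st[i].tolist(),c[i].round(1).tolist()) for i in range(1,n) if st[i][4]>15]
print("spool",blobs(im,440,490,270,310)); print("stored",blobs(im,345,395,225,265)); print("scene",blobs(im2,190,225,190,230))
for u,v in[(466.5,289),(474,250),(507.5,267),(369.5,244)]: print(u,v,onz(P,u,v,.06).round(3))
print("tin",onz(P,513,211,.038).round(3))
E
```

```text
spool [([457, 279, 20, 20, 315], [466.3, 288.4])]
stored [([359, 235, 21, 21, 320], [369.3, 244.4])]
scene [([199, 203, 13, 4, 19], [205.1, 204.9])]
466.5 289 [ 0.442 -0.245  0.06 ]
474 250 [ 0.522 -0.26   0.06 ]
507.5 267 [ 0.489 -0.329  0.06 ]
369.5 244 [ 0.528 -0.046  0.06 ]
tin [ 0.611 -0.35   0.038]
```

View pics/crop1.png

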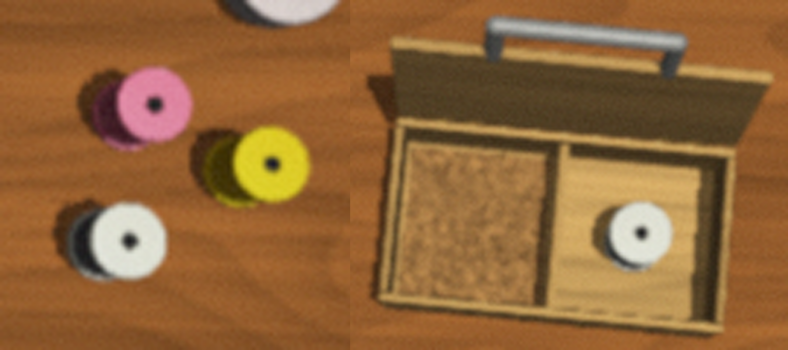

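The crop confirms it: white loose spool (crop 128,241), separate from pink and yellow. The cork compartment is on the left, and the rim corners are visible. Next I'll compute the box pose and targets.

```bash
sed -i 's/R=np.array(P\["rotation"\],float)$/from scipy.spatial.transform import Rotation as Q; R=Q.from_quat(P["rotation"]).as_matrix()/' h.py; python3 - <<'E'
from h import *
P=camera_params("top");S=camera_params("scene")
c=[(397,121),(735,152),(719,332),(379,302)]
c=[onz(P,270+(a-350.2)/2.917-.35,165+b/2.917-.35,.072) for a,b in c]
for x in c: print(x.round(4))
TL,TR,BR,BL=c
print("sizes",[np.linalg.norm(v).round(4) for v in(TL-TR,BL-BR,TL-BL,TR-BR)])
o=sum(c)/4; yv=(TL-TR)+(BL-BR); yaw=np.arctan2(-yv[0],yv[1]); print("box",o.round(4),"yaw",yaw,"yaw from x",np.arctan2(*((TL-BL)+(TR-BR))[[1,0]]))
ex=np.array([np.cos(yaw),np.sin(yaw),0]);ey=np.array([-np.sin(yaw),np.cos(yaw),0])
print("liner",(o+.0585*ey).round(4),"hinge",(o+.065*ex).round(4))
print("stored",onz(P,369.3,244.4,.066).round(4),"expected",(o-.0585*ey).round(4))
sp=onz(P,466.3,288.4,.06);print("spool",sp, "scene px of top", proj(S,sp))
# handle: intersect ray with hinge-circle plane in both views
h=o+.065*ex; h[2]=.0725
def lidang(P,u,v):
    th=np.linspace(1.4,2,601);X=h+np.outer(np.cos(th),-.17*ex)+np.outer(np.sin(th),[0,0,.17])
    X=X+.004*(np.outer(np.sin(th),ex)+np.outer(np.cos(th),[0,0,1]))
    e=[np.hypot(*(proj(P,x)-[u,v])) for x in X];i=np.argmin(e);return th[i],e[i],X[i].round(4)
print(lidang(P,270+(587-350.2)/2.917,165+32/2.917),lidang(S,287,231))
E
```

```text
[0.5995 0.129  0.072 ]
[ 0.5849 -0.1091  0.072 ]
[ 0.4581 -0.0993  0.072 ]
[0.4718 0.1366 0.072 ]
sizes [np.float64(0.2385), np.float64(0.2363), np.float64(0.128), np.float64(0.1271)]
box [0.5286 0.0143 0.072 ] yaw -0.05951824875283016 yaw from x -0.0686631023253555
liner [0.532  0.0727 0.072 ] hinge [0.5934 0.0104 0.072 ]
stored [ 0.5265 -0.0446  0.066 ] expected [ 0.5251 -0.0441  0.072 ]
spool [ 0.44313069 -0.24417463  0.06      ] scene px of top [206.30371222 200.73448137]
(np.float64(1.732), np.float64(1.0693169180374182), array([0.6246, 0.0086, 0.2397])) (np.float64(1.7530000000000001), np.float64(0.787731798635499), array([0.6281, 0.0084, 0.239 ]))
```

```bash
python3 -m crank '[[30,-35,0,0,0,0],[30,-35,0,0,0,0],[30,-35,0,0,0,0],[30,-35,0,0,0,0],[30,-35,0,0,0,0],[30,-35,0,0,0,0],[30,-35,0,0,0,0],[5,-44,0,0,0,0],[5,-44,0,0,0,0],[5,-44,0,0,0,0],[5,-44,0,0,0,0],[5,-44,0,0,0,0],[5,-44,0,0,0,0],[5,-44,0,0,0,0],[5,-44,0,0,0,0],[0,-48,0,0,0,0],[0,-48,0,0,0,0],[0,-48,0,0,0,0],[0,-48,0,0,0,0],[0,0,0,0,0,0]]' 0.85
```

```text
time_s: 2.2
eef_pos: [0.4397, -0.2003, 0.2317]
ee_rot: [0.159, 0.987, -0.001, 0.0]
force: [-1.1, 1.0, -0.2]
gripper_width: 0.847
```

```bash
python3 -m crank '[[3,-44,0,0,0,0],[0,0,-40,0,0,0],[0,0,0,0,0,0],[0,0,0,0,0,0],[0,0,0,0,0,0]]'; python3 - <<'E'
from h import *
s=read_state();P=camera_params("wrist");im=snapshot("wrist");save("w1",im);print(s["eef_pos"],P["xyz"],s["joint_pos"].round(2) if hasattr(s["joint_pos"],"round") else s["joint_pos"])
h=cv2.cvtColor(im,cv2.COLOR_RGB2HSV);m=((h[...,2]>150)&(h[...,1]<45)).astype(np.uint8)
n,l,st,c=cv2.connectedComponentsWithStats(m)
for i in range(1,n):
    if st[i][4]>400: print(st[i],c[i],onz(P,*c[i],.06))
print("expected",proj(P,[.4431,-.2442,.06]))
E
```

```text
time_s: 2.7
eef_pos: [0.4449, -0.2373, 0.1927]
ee_rot: [0.154, 0.988, 0.0, 0.001]
force: [0.8, 0.4, 0.2]
gripper_width: 0.853
[ 0.44490446 -0.23731638  0.19267651] [ 0.36832901 -0.21196989  0.33583919] [-0.35  0.09  0.8   1.86 -0.07  1.21  1.73]
[ 277  184   57   69 2491] [304.78201525 222.117222  ] [ 0.44234978 -0.24274563  0.06      ]
[ 561  223   59   55 2336] [589.6609589 250.1010274] [ 0.53071111 -0.0397051   0.06      ]
[ 223  380   69   55 2955] [256.64094755 407.22470389] [ 0.59277806 -0.33727562  0.06      ]
expected [303.25225902 223.59781535]
```

View pics/w1.png

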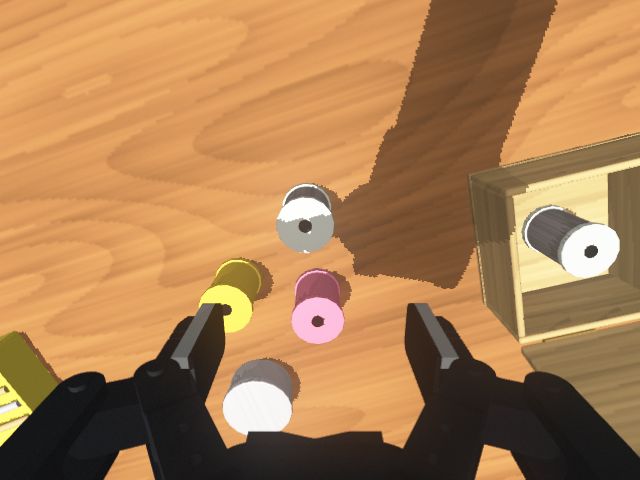

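```bash
python3 -m crank '[[-2,-7,-30,0,0,0],[0,0,-40,0,0,0],[0,0,-30,0,0,0],[0,0,0,0,0,0],[0,0,0,0,0,0],[0,0,0,0,0,0]]' ; python3 - <<'E'
from h import *
s=read_state();P=camera_params("wrist");im=snapshot("wrist");save("w2",im);print(s["eef_pos"],proj(P,[.443,-.2445,.06]))
E
```

```text
time_s: 3.35
eef_pos: [0.4435, -0.2453, 0.0935]
ee_rot: [0.155, 0.988, 0.0, 0.002]
force: [0.5, 0.4, -0.1]
gripper_width: 0.851
[ 0.44353194 -0.24528014  0.09347771] [313.24910341 276.82881023]
```

View pics/w2.png

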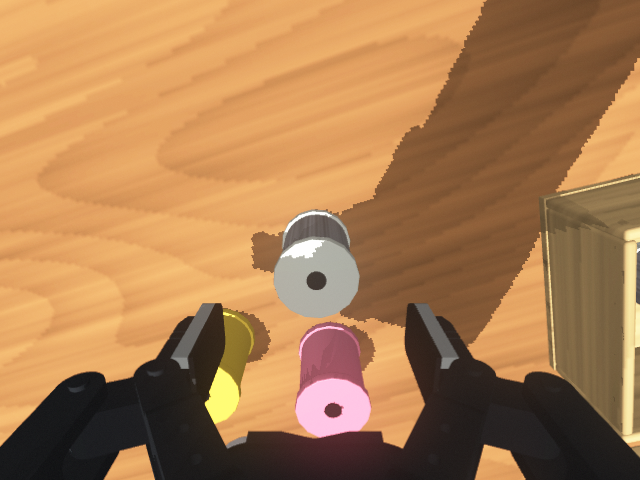

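```bash
python3 -m crank '[[0,0,-35,0,0,0],[0,0,-30,0,0,0],[0,0,-16,0,0,0],[0,0,0,0,0,0],[0,0,0,0,0,0]]' && python3 -m crank '[[0,0,0,0,0,0],[0,0,0,0,0,0],[0,0,0,0,0,0],[0,0,0,0,0,0],[0,0,0,0,0,0],[0,0,0,0,0,0],[0,0,0,0,0,0],[0,0,0,0,0,0],[0,0,0,0,0,0],[0,0,0,0,0,0]]' 0 40
```

```text
time_s: 3.9
eef_pos: [0.443, -0.2453, 0.0117]
ee_rot: [0.155, 0.988, -0.0, 0.001]
force: [-0.2, -1.2, 0.3]
gripper_width: 0.85
time_s: 4.9
eef_pos: [0.4431, -0.2449, 0.0114]
ee_rot: [0.155, 0.988, 0.0, 0.001]
force: [-1.9, 2.2, 8.7]
gripper_width: 0.465
```

```bash
python3 -m crank '[[0,0,15,0,0,0],[0,0,30,0,0,0],[0,0,40,0,0,0],[0,0,40,0,0,0],[0,0,15,0,0,0],[0,30,0,0,0,0],[10,36,0,0,0,0],[10,36,0,0,0,0],[10,36,0,0,0,0],[10,36,0,0,0,0],[10,36,0,0,0,0],[13,36,0,0,0,0],[13,36,0,0,0,0],[13,36,0,0,0,0],[0,0,0,0,0,0],[0,0,0,0,0,0],[0,0,0,0,0,0]]'; python3 - <<'E'
from h import *
s=read_state();print(s["eef_pos"],s["gripper_width"],s["joint_pos"]);P=camera_params("wrist");w=snapshot("wrist");t=snapshot("top")
save("m3",np.hstack([cv2.resize(w,(480,360)),cv2.resize(t[160:300,260:385],(320,360))]))
E
```

```text
time_s: 6.6
eef_pos: [0.531, 0.0717, 0.1509]
ee_rot: [0.156, 0.988, -0.0, 0.0]
force: [0.9, -0.5, -0.6]
gripper_width: 0.462
[0.53097565 0.07169256 0.15092559] 0.46224379904280877 [-0.72570028  0.2113477   0.57257683  1.82802605 -0.12512746  1.13784375
  1.14769664]
```

View pics/m3.png

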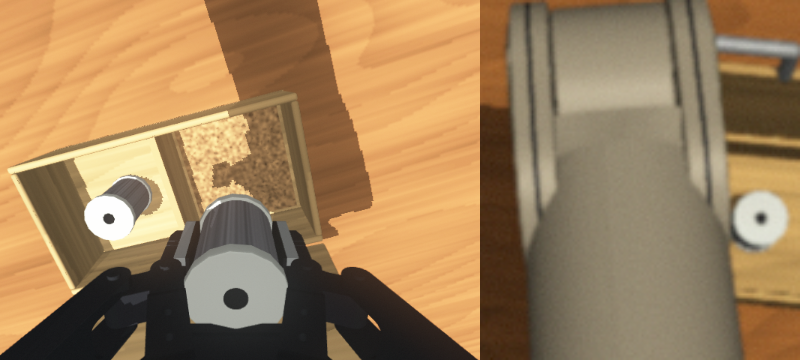

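```bash
python3 -m crank '[[1,1,-30,0,0,0],[0,0,-30,0,0,0],[0,0,-25,0,0,0],[0,0,-20,0,0,0],[0,0,-15,0,0,0],[0,0,-7,0,0,0],[0,0,0,0,0,0],[0,0,0,0,0,0],[0,0,-1,0,0,0],[0,0,-1,0,0,0],[0,0,0,0,0,0],[0,0,0,0,0,0]]'; python3 -m crank '[[0,0,-1,0,0,0],[0,0,0,0,0,0],[0,0,0,0,0,0]]'
```

```text
time_s: 7.9
eef_pos: [0.5322, 0.0742, 0.0215]
ee_rot: [0.155, 0.988, 0.0, 0.0]
force: [0.2, 0.3, -0.5]
gripper_width: 0.464
time_s: 8.2
eef_pos: [0.5321, 0.0741, 0.0203]
ee_rot: [0.155, 0.988, 0.0, -0.0]
force: [-0.9, -0.8, -1.4]
gripper_width: 0.463
```

```bash
python3 -m crank '[[0,0,-1,0,0,0],[0,0,0,0,0,0],[0,0,0,0,0,0]]';python3 -m crank '[[0,0,-0.5,0,0,0],[0,0,0,0,0,0],[0,0,0,0,0,0]]'
```

```text
time_s: 8.5
eef_pos: [0.5323, 0.0741, 0.0195]
ee_rot: [0.155, 0.988, 0.0, 0.0]
force: [-1.1, -0.1, 2.5]
gripper_width: 0.464
time_s: 8.8
eef_pos: [0.5323, 0.0741, 0.0194]
ee_rot: [0.155, 0.988, 0.0, 0.0]
force: [-3.8, -0.5, 9.0]
gripper_width: 0.461
```

Contact with the cork. Releasing.

```bash
python3 -m crank '[[0,0,0,0,0,0],[0,0,0,0,0,0],[0,0,0,0,0,0],[0,0,0,0,0,0],[0,0,0,0,0,0],[0,0,0,0,0,0]]' 0.68; python3 -m crank '[[0,0,15,0,0,0],[0,0,30,0,0,0],[0,0,40,0,0,0],[0,0,40,0,0,0],[-30,0,40,0,0,0],[-40,0,20,0,0,0],[-40,0,20,0,0,0],[-40,0,20,0,0,0],[-30,0,0,0,0,0],[0,0,0,0,0,0],[0,0,0,0,0,0]]'; python3 - <<'E'
from h import *
s=read_state();print(s["eef_pos"],s["joint_pos"])
im=snapshot("top");save("t4",cv2.resize(im[150:300,260:420],(640,600)))
P=camera_params("top");h=cv2.cvtColor(im,cv2.COLOR_RGB2HSV);m=((h[...,2]>170)&(h[...,1]<45)).astype(np.uint8);m[:220]=0;m[262:]=0;m[:,:285]=0;m[:,400:]=0
n,l,st,c=cv2.connectedComponentsWithStats(m)
for i in range(1,n):
    if st[i][4]>30: print(st[i],c[i],onz(P,*c[i],.068))
E
```

```text
time_s: 9.4
eef_pos: [0.5307, 0.067, 0.0183]
ee_rot: [0.158, 0.987, -0.003, -0.001]
force: [-7.5, -23.6, 8.2]
gripper_width: 0.678
time_s: 10.5
eef_pos: [0.3522, 0.0743, 0.2443]
ee_rot: [0.154, 0.988, 0.001, 0.001]
force: [0.2, 0.1, 0.4]
gripper_width: 0.679
[0.35223002 0.07425859 0.24426837] [-0.85238984 -0.35015952  0.41483426  2.07766962  0.14026905  1.38620067
  0.77486251]
[301 230  21  20 313] [311.17891374 239.67092652] [0.53230667 0.0745923  0.068     ]
[360 235  20  21 312] [369.32371795 244.41666667] [ 0.5262166  -0.04441416  0.068     ]
```

View pics/t4.png

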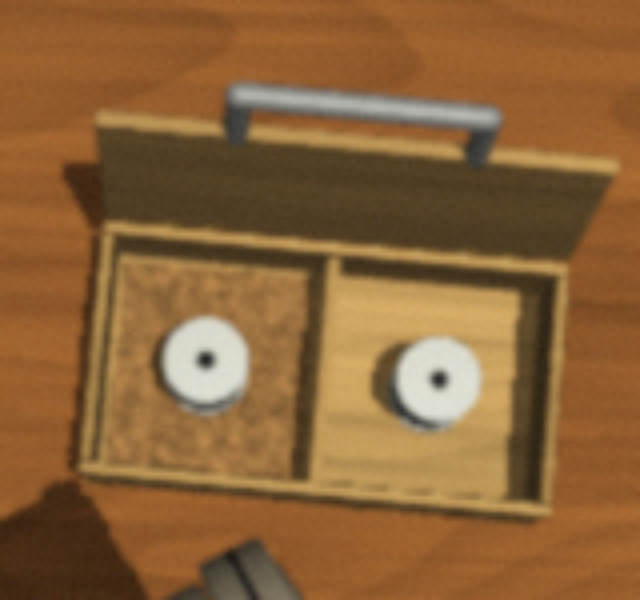

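Top view: the spool stands at crop (205,360), centred on the cork, with the stored spool undisturbed at (437,380). The handle bar is at (365,105). Now turning the jaws along box x and approaching the handle from above.

```bash
python3 -m crank '[[0,-8,6,0,0,-0.147],[0,-8,6,0,0,-0.147],[0,-8,6,0,0,-0.147],[0,-8,6,0,0,-0.147],[0,-8,6,0,0,-0.147],[0,-8,6,0,0,-0.147],[0,-8,6,0,0,-0.147],[0,-8,6,0,0,-0.147],[0,-2,6,0,0,-0.147],[35,0,0,0,0,0],[35,0,0,0,0,0],[35,0,0,0,0,0],[35,0,0,0,0,0],[35,0,0,0,0,0],[35,0,0,0,0,0],[30,0,0,0,0,0],[15,0,0,0,0,0],[0,0,0,0,0,0],[0,0,0,0,0,0]]' 0.5; python3 - <<'E'
from h import *
from scipy.spatial.transform import Rotation as Q
s=read_state();R=Q.from_quat(s["ee_rot"]).as_matrix();P=camera_params("wrist");im=snapshot("wrist")
print(R[:,1].round(3),s["joint_pos"].round(2));print(proj(P,[.626,.008,.2395]));save("w5",im)
E
```

```text
time_s: 12.45
eef_pos: [0.6072, 0.0076, 0.2967]
ee_rot: [0.729, 0.684, -0.001, 0.0]
force: [0.2, -0.2, 0.0]
gripper_width: 0.5
[ 0.998 -0.064 -0.001] [-0.48  0.28  0.5   1.43 -0.13  1.47 -0.05]
[347.10812618 259.73125618]
```

View pics/w5.png

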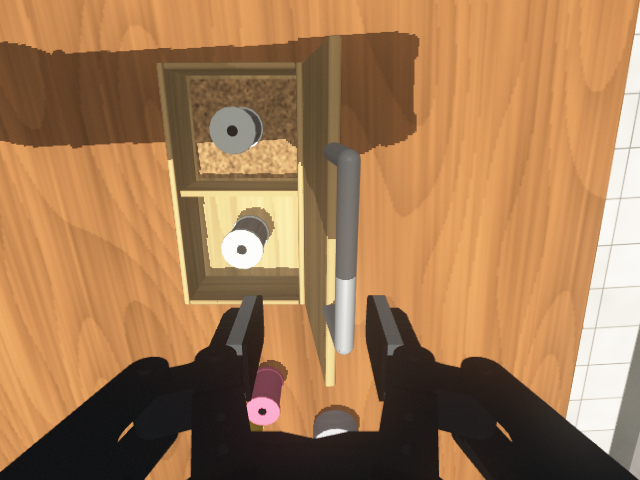

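The wrist view shows the bar running from (347,158) to (344,350). The predicted midpoint (347,260) lies on it. Going down to pinch.

```bash
python3 -m crank '[[19,0,0,0,0,0],[0,0,0,0,0,0],[0,0,-25,0,0,0],[0,0,-25,0,0,0],[0,0,-15,0,0,0],[0,0,-6,0,0,0],[0,0,0,0,0,0],[0,0,0,0,0,0]]'; python3 -m crank '[[0,0,0,0,0,0],[0,0,0,0,0,0],[0,0,0,0,0,0],[0,0,0,0,0,0],[0,0,0,0,0,0],[0,0,0,0,0,0],[0,0,0,0,0,0],[0,0,0,0,0,0]]' 0 25
```

```text
time_s: 13.3
eef_pos: [0.6265, 0.008, 0.228]
ee_rot: [0.729, 0.684, 0.001, 0.0]
force: [-0.1, 0.0, -0.1]
gripper_width: 0.499
time_s: 14.1
eef_pos: [0.6266, 0.008, 0.2276]
ee_rot: [0.729, 0.684, 0.001, 0.0]
force: [0.5, 0.1, 4.3]
gripper_width: 0.128
```

```bash
python3 -c "
import numpy as np
t=np.r_[1.74:0.45:-0.08,np.arange(.43,-.001,-.05),0]+.0235
X=np.c_[-.17005*np.cos(t)*1e3,170.05*np.sin(t)]
d=np.diff(X,axis=0);print([[int(round(a*.998)) if 0 else round(a*.998,1),round(-a*.063,1),round(b,1)] for a,b in d],len(d),t-.0235)"
```

```text
[[np.float64(-13.4), np.float64(0.8), np.float64(2.1)], [np.float64(-13.5), np.float64(0.9), np.float64(1.0)], [np.float64(-13.6), np.float64(0.9), np.float64(-0.1)], [np.float64(-13.5), np.float64(0.9), np.float64(-1.2)], [np.float64(-13.4), np.float64(0.8), np.float64(-2.3)], [np.float64(-13.2), np.float64(0.8), np.float64(-3.3)], [np.float64(-12.9), np.float64(0.8), np.float64(-4.4)], [np.float64(-12.5), np.float64(0.8), np.float64(-5.4)], [np.float64(-12.0), np.float64(0.8), np.float64(-6.4)], [np.float64(-11.4), np.float64(0.7), np.float64(-7.3)], [np.float64(-10.8), np.float64(0.7), np.float64(-8.2)], [np.float64(-10.1), np.float64(0.6), np.float64(-9.0)], [np.float64(-9.4), np.float64(0.6), np.float64(-9.8)], [np.float64(-8.6), np.float64(0.5), np.float64(-10.5)], [np.float64(-7.7), np.float64(0.5), np.float64(-11.2)], [np.float64(-6.8), np.float64(0.4), np.float64(-11.8)], [np.float64(-2.3), np.float64(0.1), np.float64(-4.6)], [np.float64(-3.5), np.float64(0.2), np.float64(-7.7)], [np.float64(-3.1), np.float64(0.2), np.float64(-7.9)], [np.float64(-2.7), np.float64(0.2), np.float64(-8.0)], [np.float64(-2.3), np.float64(0.1), np.float64(-8.2)], [np.float64(-1.9), np.float64(0.1), np.float64(-8.3)], [np.float64(-1.5), np.float64(0.1), np.float64(-8.4)], [np.float64(-1.1), np.float64(0.1), np.float64(-8.4)], [np.float64(-0.7), np.float64(0.0), np.float64(-8.5)], [np.float64(-0.2), np.float64(0.0), np.float64(-5.1)]] 26 [1.74 1.66 1.58 1.5  1.42 1.34 1.26 1.18 1.1  1.02 0.94 0.86 0.78 0.7
 0.62 0.54 0.46 0.43 0.38 0.33 0.28 0.23 0.18 0.13 0.08 0.03 0.  ]
```

First half of the swing (to about 0.94 rad), then check.

```bash
python3 -m crank '[[-13.4,0.8,2,0,0,0],[-13.5,0.9,1,0,0,0],[-13.6,0.9,0,0,0,0],[-13.5,0.9,-1.2,0,0,0],[0,0,0,0,0,0]]' - 30; python3 -m crank '[[-13.4,0.8,-2.3,0,0,0],[-13.2,0.8,-3.3,0,0,0],[-12.9,0.8,-4.4,0,0,0],[-12.5,0.8,-5.4,0,0,0],[-12,0.8,-6.4,0,0,0],[-11.4,0.7,-7.3,0,0,0],[0,0,0,0,0,0],[0,0,0,0,0,0]]'
```

```text
time_s: 14.6
eef_pos: [0.5715, 0.0115, 0.2294]
ee_rot: [0.729, 0.684, 0.001, 0.0]
force: [-0.9, -0.3, 5.7]
gripper_width: 0.122
time_s: 15.4
eef_pos: [0.4966, 0.0163, 0.1996]
ee_rot: [0.729, 0.685, -0.0, -0.0]
force: [-2.6, -0.3, 2.8]
gripper_width: 0.129
```

```bash
python3 -m crank '[[-10.8,0.7,-8.2,0,0,0],[-10.1,0.6,-9,0,0,0],[-9.4,0.6,-9.8,0,0,0],[-8.6,0.5,-10.5,0,0,0],[-7.7,0.5,-11.2,0,0,0],[-6.8,0.4,-11.8,0,0,0],[-2.3,0.1,-4.6,0,0,0],[0,0,0,0,0,0],[0,0,0,0,0,0]]'; python3 -m crank '[[-3.5,0.2,-7.7,0,0,0],[-3.1,0.2,-7.9,0,0,0],[-2.7,0.2,-8,0,0,0],[-2.3,0.1,-8.2,0,0,0],[-1.9,0.1,-8.3,0,0,0],[-1.5,0.1,-8.4,0,0,0],[-1.1,0.1,-8.4,0,0,0],[0,0,0,0,0,0],[0,0,0,0,0,0]]'
```

```text
time_s: 16.3
eef_pos: [0.4422, 0.0197, 0.1345]
ee_rot: [0.729, 0.684, 0.001, 0.001]
force: [5.5, 0.5, -3.0]
gripper_width: 0.123
time_s: 17.2
eef_pos: [0.4271, 0.0207, 0.0778]
ee_rot: [0.729, 0.684, 0.002, 0.002]
force: [10.4, -0.2, -1.0]
gripper_width: 0.124
```

```bash
python3 -m crank '[[0,0,-4,0,0,0],[0,0,-4,0,0,0],[0,0,-3,0,0,0],[0,0,0,0,0,0],[0,0,0,0,0,0]]'; python3 -m crank '[[0,0,-1.5,0,0,0],[0,0,0,0,0,0],[0,0,0,0,0,0]]'; python3 -m crank '[[0,0,-1,0,0,0],[0,0,0,0,0,0],[0,0,0,0,0,0]]'
```

```text
time_s: 17.7
eef_pos: [0.4268, 0.0209, 0.0683]
ee_rot: [0.729, 0.684, 0.002, 0.001]
force: [-3.0, -1.9, 27.2]
gripper_width: 0.123
time_s: 18.0
eef_pos: [0.4269, 0.021, 0.0673]
ee_rot: [0.729, 0.684, 0.002, 0.001]
force: [-7.2, -2.5, 36.7]
gripper_width: 0.124
time_s: 18.3
eef_pos: [0.4269, 0.0211, 0.0665]
ee_rot: [0.729, 0.684, 0.002, 0.0]
force: [-9.0, -1.2, 41.1]
gripper_width: 0.124
```

```bash
python3 - <<'E'
from h import *
a=snapshot("scene");b=snapshot("top");save("s6",np.hstack([cv2.resize(a[180:320,200:400],(500,350)),cv2.resize(b[180:320,260:380],(300,350))]))
E
```

```text
(no output)
```

View pics/s6.png

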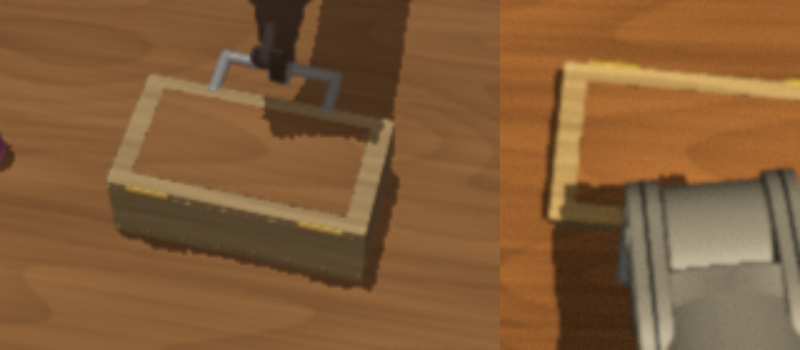

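The lid lies flat on the box in the scene view, with the bar still pinched at (275,62). I'll ease the preload, open partly and retreat straight up.

```bash
python3 -m crank '[[0,0,1.5,0,0,0],[0,0,0,0,0,0],[0,0,0,0,0,0]]'; python3 -m crank '[[0,0,0,0,0,0],[0,0,0,0,0,0],[0,0,0,0,0,0],[0,0,0,0,0,0],[0,0,0,0,0,0]]' 0.32; python3 -m crank '[[0,0,5,0,0,0],[0,0,10,0,0,0],[0,0,25,0,0,0],[0,0,35,0,0,0],[0,0,35,0,0,0],[-10,30,20,0,0,0],[-10,40,0,0,0,0],[0,45,0,0,0,0],[0,45,0,0,0,0],[0,45,0,0,0,0],[0,0,0,0,0,0],[0,0,0,0,0,0],[0,0,0,0,0,0]]'; python3 - <<'E'
from h import *
a=snapshot("scene");b=snapshot("top");save("s7",np.hstack([cv2.resize(a[180:320,200:400],(400,280)),cv2.resize(b[180:320,260:420],(320,280))]))
E
```

```text
time_s: 18.7
eef_pos: [0.4268, 0.0211, 0.0669]
ee_rot: [0.729, 0.684, 0.002, 0.001]
force: [0.6, 0.2, 19.1]
gripper_width: 0.127
time_s: 19.2
eef_pos: [0.4246, 0.0206, 0.0653]
ee_rot: [0.729, 0.684, -0.0, -0.0]
force: [0.3, 0.3, 0.3]
gripper_width: 0.318
time_s: 20.5
eef_pos: [0.4052, 0.2247, 0.196]
ee_rot: [0.729, 0.684, 0.0, 0.0]
force: [-0.1, 0.2, -0.2]
gripper_width: 0.318
```

View pics/s7.png

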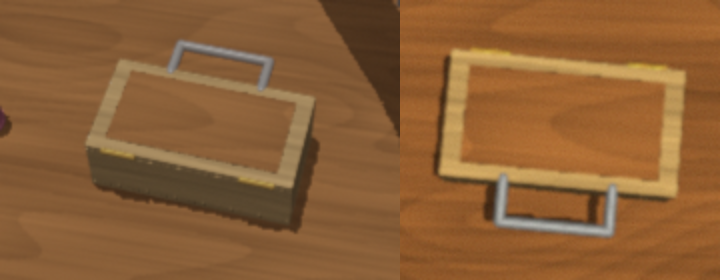

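```bash
python3 - <<'E'
from h import *
P=camera_params("top");print(proj(P,[.4240,.0209,.0765]),"seen 337.5 294.5");print(finish_job())
E
```

```text
[336.27291099 293.55734351] seen 337.5 294.5
the job is handed in; nothing more can be done
None
```

I stood the loose white spool upright on the cork, then held the lid by its handle all the way down until it was shut. I handed the job in with the clock at about 20.6 s.

**Spool:** before closing, the top view put it about 2 mm from the cork's centre. It was standing upright, and the stored spool measured where it had been at the start.

**Lid:** the handle moved steadily throughout the close. When shut it was pressed down with about 41 N, which I eased to 19 N before letting go. In the last views the panel lies flat on the box, and the handle is about 1.5 px from where it should be when shut.

**Last state:** the robot was clear of everything, with almost no force on the tool.

**Small disagreements:**
- As I let go of the spool, the tool shifted about 7 mm and read about 24 N sideways. A finger probably touched the compartment wall, but the spool stayed centred.
- With the lid shut, the tool was about 2 mm higher than I calculated, probably because the bar slipped slightly in the grip or from calibration error.

I did not measure the tin, mug and cone again at the end; nothing touched them that I know of.

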